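# Put the brush and spatula away in the utensil tray

### The arm

A 6-joint arm with a two-finger parallel gripper is mounted at the origin on the work surface. World frame = base frame: x ahead of the robot, y to its left, z up, the work surface at z = 0. Lengths are in mm, angles in rad, forces in N, time in s.
With the tool pointing down it reaches from about 275 to 1000 mm from the base axis. Payload 8.4 kg.
Tool frame: the origin (TCP) lies between the finger pads; the fingertips stand r.finger_overhang ahead of it and the grasp point (between the pads) is the TCP (r.finger_overhang is the distance from the TCP to the fingertips, in mm); z points along the fingers, y is the line along which they close (so a half turn about z gives the same grasp; the last joint's range is limited). The gripper opens to 85 mm and grips with 20 to 120 N. Pads are 22 mm wide; open, the fingers measure 114 mm over their backs; the gripper's body (76 mm by 85 mm) begins 54 mm behind the grasp point. The pads swing forward as they close: fully open they stand 13 mm farther back than shut.
Start: joints at [-1.135, 0.353, 1.633, -0, 1.155, -0.002], TCP at [264.966, -566.057, 250.281] pointing down, gripper open.
Joint ranges: [-2.63, 2.63], [-0.92, 2.1], [0.06, 2.66], [-1.3, 4.44], [0, 2.69], [-3.02, 3.02]. Speed limits (rad/s): [2.22, 2.22, 2.79, 3.14, 3.14, 3.14].

### API

Orientations are given as [roll, pitch, yaw] about the fixed x, y, z axes, in that order (R = Rz(yaw) Ry(pitch) Rx(roll)).
In Python, from rig import r, cams, sign_off gives the robot as it stands.
- The arm moves only by the shell command python3 -m crank 'ROWS' [FORCE]. ROWS is JSON, a list of rows, each a list of 7 numbers: the shift along the tool's x, y, z in m, then the turn, a rotation vector about the tool's x, y, z in rad, then the closure, from 0 (fully open) to 1 (shut). In form: [[dx, dy, dz, ax, ay, az, gripper], ...]. A call has 1 to 5 rows; each row is the pose to reach, as a shift and turn from the pose commanded when the call began, along the tool's axes at that moment; what a row does not reach only later rows make up. A row lasts 1/10 s, in which the tool goes at most 50 mm and 8.59 degrees, less where a joint would pass 70% of its speed; a pose out of reach is approached as far as the arm can. A call with a gripper value outside its range is refused whole. The fingers move at their own pace and stop on an object; FORCE is the grip in N (left out, the last holds). Time passes only in rows, so rows that repeat a pose let the fingers close. It gives the time, the measured TCP pose, the force, the opening and the grip force at its end, in the units of the state.
- r.sense(): the state, without advancing time (a new reading comes with each control period).
- cams.grab_frame(name): name is "scene" or "side" or "wrist"; returns a dict with "image" (400x640x3 uint8, red, green, blue), "fx", "fy", "cx", "cy" (pixels), "position" and "orientation" of the camera in the world. Camera axes: x right, y down, z forward; pixel columns grow to the right and rows downward; lengths in mm; the calibration is good to about 2 mm. A picture is of the moment at which its call begins. There is no depth.
- sign_off(): hands the job in; it is judged then, once.
The state is a dict: "clock": time; "qpos": joint angles; "qvel": joint speeds; "joint_efforts": joint torques, N m; "eef_pos": TCP position; "tcp_rot": TCP orientation; "contact_force": force on the tool from outside, world axes, zero at the start; "wrist_torque": the same for the moment, N m; "opening": opening from 0.0 (shut) to 1.0 (fully open); "grasp_force": force on a finger pad.
Only numpy, scipy, OpenCV 4.12 (cv2) and the standard library are available. Lean on these libraries where they do the work, as an engineer would, in place of code of your own. Each camera call takes 0.05 s, during which the arm holds its last target. There are 200 camera calls.

### The job

Put the blue pastry brush and the red spatula away in the white utensil tray: each lying flat in the lane with the liner of its own colour, handle at the tray's notched, dark grey end and head at the plain white end. Set them down rather than dropping them, and leave the wooden spoon where it lies in its own lane.

Things in the scene. Friction and masses are not known exactly. Their poses are not given: they have to be found in the camera images.
- brush: pastry brush lying flat on the worktop, 170 mm long, 70 g: blue bar handle, 20 mm wide and 16 mm high, from x = -85 to +30 mm; steel collar, then a white bristle head 34 mm wide, 12 mm high, from x = +45 to +85 mm, rigid. Origin: centre of its flat underside, close to its centre of mass, under the handle; x points from handle to head, z up.
- brush_head (a point): centre of the brush's white head, 65 mm from its origin along +x, 6 mm above its underside
- spatula: spatula lying flat on the worktop, 190 mm long, 80 g: red bar handle, 20 mm wide and 16 mm high, from x = -95 to +22 mm; short steel neck, then a red slotted blade 56 mm wide, 5 mm thick, from x = +35 to +95 mm, rigid. Origin: centre of its flat underside, close to its centre of mass, under the handle; x points from handle to head (blade), z up.
- spatula_head (a point): centre of the spatula's blade, 65 mm from its origin along +x, 3 mm above its underside
- tray: white utensil tray, 237 (x) by 264 (y) mm, 24 high, fixed. Origin: centre of its underside; floor 6 mm up. Three lanes along x, each 225 x 80 mm inside, centred at y = -86, 0, +86 mm, parted by walls 6 mm thick, 18 mm over the floor. The -x end wall, dark grey, is the notched end, for handles: each lane has a 48 mm wide notch there (10 mm high). The +x end wall is plain, white.
- blue_liner: blue liner 215 x 74 mm, 3 mm thick, fixed on the floor of one of the lanes (which one varies), centred in it: the brush's place. Origin: centre of its underside (6 mm above the worktop; its top is at 9 mm); x along the lane, towards the plain end; z up.
- red_liner: red liner 215 x 74 mm, 3 mm thick, fixed on the floor of another lane, centred in it: the spatula's place. Origin and axes as for the blue liner.
- spoon: small wooden spoon, 160 mm long, 46 mm wide at the bowl, 10 mm high, already lying in the third lane, which has no liner; leave it there. Origin: near the middle of its underside, x towards its bowl.

How it is judged (in metres and radians):
At the end, for the whole second after the job is handed in: Brush in the blue-lined lane, spatula in the red-lined one, each at rest and flat (within 0.08 rad, at most 5 mm above the liner), origin within 30 mm along and 28 mm across of the liner's centre, head towards the plain end; spoon within 30 mm of its start (x of brush in the frame of blue_liner between -0.03 and 0.03 m and y of brush in the frame of blue_liner between -0.028 and 0.028 m and z of brush in the frame of blue_liner between 0 and 0.008 m and angle between each of brush, spatula's own z axis and vertical below 0.08 rad and x of each of brush_head, spatula_head in the frame of tray above 0.025 m and linear speed of each of brush, spatula below 0.02 m/s and angular speed of each of brush, spatula below 0.2 rad/s and x of spatula in the frame of red_liner between -0.03 and 0.03 m and y of spatula in the frame of red_liner between -0.028 and 0.028 m and z of spatula in the frame of red_liner between 0 and 0.008 m and distance of spoon from where it was at the start of the episode below 0.03 m); the robot touches nothing.
It fails at once if the brush is let go of more than about 35 mm above where it is to lie (dropped or thrown) (height (world z) of brush above 0.045 m and contact force between the fingers and brush below 0.02 N).
It fails at once if the spatula is let go of more than about 35 mm above where it is to lie (dropped or thrown) (height (world z) of spatula above 0.045 m and contact force between the fingers and spatula below 0.02 N).
It fails at once if the wooden spoon is moved more than 30 mm (distance of spoon from where it was at the start of the episode above 0.03 m).
It also fails if it takes over 54 s, if anything falls off the work surface, if the arm or the gripper's body presses on something with over 40 N, if the wrist force passes 120 N, or if a joint passes its speed limit or range.

## Working session

There is one attempt and no reset: what is moved stays moved. The work goes in short steps, Python scripts to look and compute and a shell command to move; the robot and the scene stay as the last step left them, time stands still between calls to the robot, and variables do not carry over. Pictures are saved under pics/ and viewed, at most 10 in all, crops included, and the job is handed in when it is done.

```bash
ls; mkdir -p pics; python3 - <<'E'
from rig import r,cams
import cv2
print(r.finger_overhang, r.sense())
for n in("scene","side"):
    f=cams.grab_frame(n); print(n,{k:v for k,v in f.items() if k!="image"})
    cv2.imwrite(f"pics/{n}0.png",f["image"][:,:,::-1])
E
```

```text
pics
19.0 {'clock': 0.0, 'qpos': array([-1.13539859e+00,  3.53624471e-01,  1.63414333e+00, -3.25414426e-05,
        1.15521443e+00, -2.40137655e-03]), 'qvel': array([-0.00125589,  0.00086003, -0.00023485, -0.00046795, -0.00148178,
        0.00038095]), 'joint_efforts': array([ 1.29313339e-03, -6.05251694e+01, -3.42064869e+01,  5.23353879e-05,
        9.59328900e-03,  5.79779766e-06]), 'eef_pos': array([ 264.76399728, -565.64283328,  249.572524  ]), 'tcp_rot': array([-3.14020301e+00,  2.64162964e-05,  4.37812288e-01]), 'contact_force': array([0.43990645, 0.1907223 , 0.87203096]), 'wrist_torque': array([ 0.04030017, -0.02180567, -0.01071934]), 'grasp_force': 0.0, 'opening': 0.998499528505093}
scene {'fx': 406.9083253519955, 'fy': 406.9083253519955, 'cx': 316.5892296280267, 'cy': 202.21728931047133, 'position': array([ 953.50987326, -812.07778586,  648.87995536]), 'orientation': array([-2.15288818, -0.01770587,  0.51663569])}
side {'fx': 372.9167311019086, 'fy': 372.9167311019086, 'cx': 315.92839066622764, 'cy': 196.2554795724155, 'position': array([  28.17732112, -561.35473463,  572.94437824]), 'orientation': array([-2.20567199,  0.01317454, -0.77852062])}
```

View pics/scene0.png

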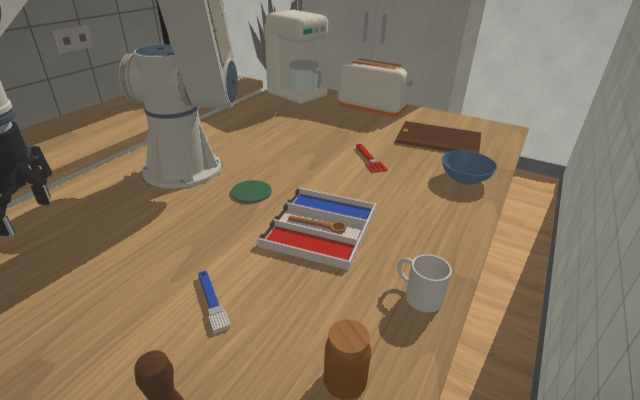

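View pics/side0.png

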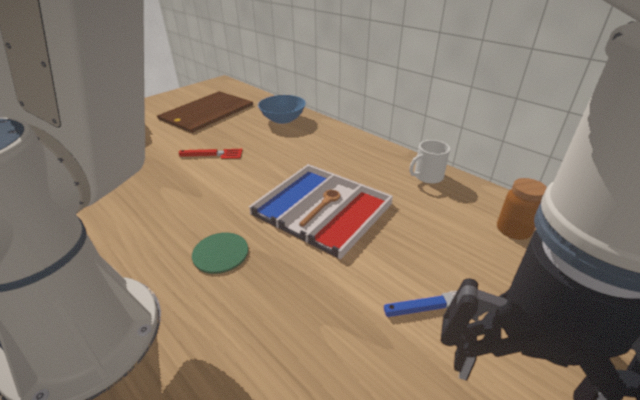

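The scene view shows the brush at about (212,300), the spatula at (370,158) and the tray at about (318,228). The tray's dark notched end is on the left, with lanes blue, spoon, red. The side view agrees: brush handle (415,307), spatula (210,153).

```bash
cat > h.py <<'E'
import numpy as np, cv2
from scipy.spatial.transform import Rotation as R
from rig import r,cams
def cast(f,uv,z):
    uv=np.atleast_2d(uv).astype(float)
    d=np.c_[(uv[:,0]-f["cx"])/f["fx"],(uv[:,1]-f["cy"])/f["fy"],np.ones(len(uv))]@R.from_euler('xyz',f["orientation"]).as_matrix().T
    p=np.array(f["position"]); return (p+d*((z-p[2])/d[:,2])[:,None])[:,:2]
def mask(f,col):
    h=cv2.cvtColor(f["image"],cv2.COLOR_RGB2HSV); H,S,V=cv2.split(h)
    m=((H>110)&(H<130)&(S>150)&(V>60)) if col=="blue" else (((H<4)|(H>175))&(S>190)&(V>60))
    return m.astype(np.uint8)
def blobs(f,col,amin=60):
    n,l,s,c=cv2.connectedComponentsWithStats(mask(f,col)); 
    return [(s[i,4],c[i],np.argwhere(l==i)[:,::-1]) for i in range(1,n) if s[i,4]>amin]
def report(f,z=16):
    for col in("blue","red"):
        for a,c,px in blobs(f,col):
            zz=9 if a>1200 and z==16 and f.get("far") else z
            w=cast(f,px,zz); (cx,cy),(W,Hh),_=cv2.minAreaRect(w.astype(np.float32))
            b=w-w.mean(0); v=np.linalg.svd(b,full_matrices=False)[2][0]
            print(col,a,c.round(0),"z",zz,"rect",round(cx,1),round(cy,1),round(max(W,Hh),1),round(min(W,Hh),1),"mean",w.mean(0).round(1),"axis",round(float(np.arctan2(v[1],v[0])),3))
E
python3 - <<'E'
from h import *
for n in("scene","side"):
    f=cams.grab_frame(n); f["far"]=1; print(n); report(f)
E
```

```text
scene
blue 543 [332. 207.] z 16 rect 533.5 31.0 208.4 36.7 mean [536.8  31. ] axis 0.165
blue 256 [209. 290.] z 16 rect 453.9 -378.0 107.9 15.9 mean [ 458.8 -381.3] axis -0.606
red 909 [310. 244.] z 16 rect 561.7 -138.4 207.9 42.5 mean [ 564. -139.] axis 0.165
side
blue 707 [293. 195.] z 16 rect 522.0 30.6 203.6 45.5 mean [519.   29.1] axis -2.986
blue 233 [421. 302.] z 16 rect 456.4 -382.7 91.3 13.3 mean [ 460.1 -384.4] axis 2.52
```

```bash
sed -i 's/(S>190)/(S>150)/; s/a>1200/a>450/; s/amin=60/amin=40/' h.py
python3 - <<'E'
from h import *
for n in("scene","side"):
    f=cams.grab_frame(n); f["far"]=1; print(n); report(f)
    for uv in ([(371,158),(360,146),(380,167)] if n=="scene" else [(195,153),(230,154)]): print(f["image"][uv[1],uv[0]],cast(f,uv,10))
    cv2.imwrite(f"pics/{n}m.png",mask(f,"red")*255)
s=r.sense();print(s["eef_pos"],s["tcp_rot"])
w=cams.grab_frame("wrist");print(w["position"],w["orientation"],w["fx"])
Rt=R.from_euler('xyz',s["tcp_rot"]);print(Rt.as_matrix().T@(np.array(w["position"])-s["eef_pos"]), (Rt.inv()*R.from_euler('xyz',w["orientation"])).as_matrix().round(3))
E
```

```text
scene
blue 543 [332. 207.] z 9 rect 528.9 40.3 210.7 37.1 mean [532.2  40.4] axis 0.165
blue 256 [209. 290.] z 16 rect 454.0 -377.7 107.9 15.6 mean [ 459.2 -381.6] axis -0.607
red 69 [364. 151.] z 16 rect 469.6 402.2 111.8 17.3 mean [469.5 403.1] axis -0.741
red 109 [376. 166.] z 16 rect 549.1 317.2 56.1 52.1 mean [549.2 316.2] axis -0.998
red 1210 [311. 243.] z 9 rect 557.2 -125.9 212.6 56.5 mean [ 561.1 -126.3] axis 0.167
[111  52  43] [[507.39514846 374.96186089]]
[169  49  39] [[435.36267924 442.04562665]]
[170  51  41] [[558.73869222 330.43263724]]
side
blue 717 [293. 195.] z 9 rect 528.0 38.1 205.9 45.8 mean [525.4  36.6] axis -2.979
blue 227 [421. 302.] z 16 rect 456.1 -382.3 92.4 14.0 mean [ 460.2 -384.5] axis 2.51
red 141 [232. 154.] z 16 rect 529.9 320.3 54.8 48.2 mean [528.6 317.1] axis 2.396
red 145 [198. 152.] z 16 rect 460.9 398.0 110.1 29.3 mean [463.2 397.5] axis -0.747
red 1540 [348. 220.] z 9 rect 555.9 -130.4 212.2 63.5 mean [ 548.9 -132. ] axis -2.984
[124  43  32] [[457.92836945 409.73176461]]
[158  59  51] [[529.13108807 327.48438128]]
[ 264.8950444  -565.93186308  250.01862732] [-3.14110847e+00 -1.64299776e-05  4.37757510e-01]
[ 336.23000955 -531.69864401  373.21576532] [ 2.82993580e+00  8.64437735e-04 -1.13119542e+00] 319.48120552467935
[  79.12221356   -0.82526199 -123.1954529 ] [[ 0.002 -0.952 -0.307]
 [ 1.     0.002  0.   ]
 [ 0.    -0.307  0.952]]
```

```bash
cat >> h.py <<'E'
def go(x,y,z,yaw):
    s=r.sense(); Rt=R.from_euler('xyz',s["tcp_rot"])
    T=R.from_euler('xyz',[np.pi,0,yaw]); 
    print("clock",round(s["clock"],2),"at",s["eef_pos"].round(1),s["tcp_rot"].round(3),"d(m)",((Rt.inv().apply(np.array([x,y,z])-s["eef_pos"]))/1000).round(4),"rot",(Rt.inv()*T).as_rotvec().round(3))
E
python3 - <<'E'
from h import *
f=cams.grab_frame("scene")
for z in(50,100,150,200,250): print(z,cast(f,[(155,365)],z))
print("jar",cast(f,[(346,388)],0),cast(f,[(347,335)],100))
go(478,-396,180,-.607)
E
```

```text
50 [[ 526.21726261 -579.02340996]]
100 [[ 561.89157487 -598.48093011]]
150 [[ 597.56588712 -617.93845025]]
200 [[ 633.24019938 -637.39597039]]
250 [[ 668.91451164 -656.85349054]]
jar [[ 805.93245076 -426.90387725]] [[ 788.78487949 -401.26481124]]
clock 0.4 at [ 264.9 -566.   250.2] [-3.141 -0.     0.438] d(m) [ 0.265  -0.0636  0.0702] rot [-0.     0.     1.045]
```

```bash
python3 -m crank '[[0.05,-0.012,0.01,0,0,0.15,0],[0.1,-0.024,0.02,0,0,0.3,0],[0.15,-0.036,0.03,0,0,0.45,0],[0.2,-0.048,0.045,0,0,0.6,0],[0.25,-0.06,0.06,0,0,0.75,0]]'; python3 -c "
from h import *
go(478,-396,150,-.607)"
```

```text
clock: 0.9
eef_pos: [449.2, -419.1, 196.9]
tcp_rot: [3.141, -0.001, -0.289]
contact_force: [0.1, -0.4, 0.6]
opening: 0.997
grasp_force: 0.0
clock 0.9 at [ 449.2 -419.1  196.9] [ 3.141e+00 -1.000e-03 -2.890e-01] d(m) [ 0.0209 -0.0304  0.0469] rot [ 0.    -0.001  0.318]
```

```bash
python3 -m crank '[[0.0085,-0.013,0.04,0,0,0.15,0],[0.0085,-0.013,0.04,0,0,0.295,0],[0.0085,-0.013,0.04,0,0,0.295,0],[0.0085,-0.013,0.04,0,0,0.295,0]]'; python3 - <<'E'
from h import *
go(478,-396,150,-.607)
f=cams.grab_frame("wrist"); report(f); cv2.imwrite("pics/w1.png",f["image"][:,:,::-1])
E
```

```text
clock: 1.3
eef_pos: [459.9, -410.6, 157.4]
tcp_rot: [3.141, -0.001, -0.573]
contact_force: [-0.0, -0.8, 0.5]
opening: 1.002
grasp_force: 0.0
clock 1.3 at [ 459.9 -410.6  157.4] [ 3.141e+00 -1.000e-03 -5.730e-01] d(m) [ 0.0073 -0.0221  0.0074] rot [ 0.    -0.001  0.034]
blue 1690 [297. 212.] z 16 rect 452.6 -377.1 108.3 15.7 mean [ 458.5 -380.5] axis 2.517
red 6107 [ 51. 286.] z 16 rect 521.8 -138.7 140.3 58.5 mean [ 523.8 -142. ] axis -3.001
```

View pics/w1.png

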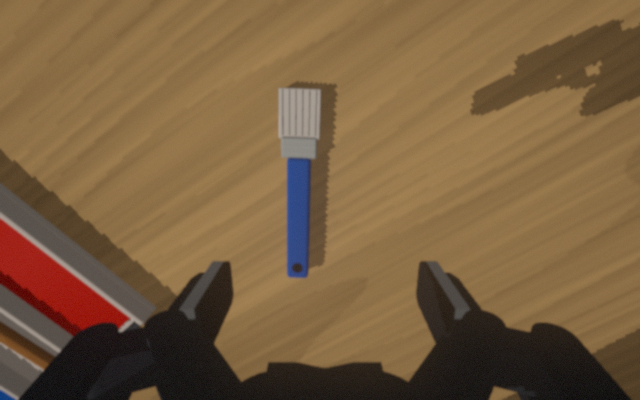

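The wrist view shows the brush with its handle from (299,158) to (297,275) and its head centred at about (300,112), clear of other things. The fingers straddle it.

```bash
python3 -m crank '[[0,0,0,0,0,0,0.3],[0,0,0,0,0,0,0.3]]'; python3 - <<'E'
from h import *
f=cams.grab_frame("wrist"); report(f)
g=cv2.cvtColor(f["image"],cv2.COLOR_RGB2HSV)
m=((g[...,1]<60)&(g[...,2]>110)).astype(np.uint8); n,l,s,c=cv2.connectedComponentsWithStats(m)
for i in range(1,n):
    if s[i,4]>300: print(c[i].round(0),s[i],cast(f,c[i],12).round(1))
go(476,-394,150,-.62)
E
```

```text
clock: 1.55
eef_pos: [459.6, -410.8, 157.7]
tcp_rot: [3.141, -0.001, -0.577]
contact_force: [-0.7, -0.1, 0.0]
opening: 0.711
grasp_force: 0.0
blue 1750 [297. 214.] z 16 rect 452.4 -376.4 109.1 16.0 mean [ 457.4 -379.5] axis 2.527
red 6769 [ 55. 291.] z 16 rect 521.4 -138.8 142.5 58.5 mean [ 517.8 -141.7] axis -3.057
[298. 125.] [ 278   88   42  184 2900] [[ 520.3 -423.2]]
[ 65. 264.] [  0 212 133 106 785] [[ 534.  -166.7]]
[ 46. 352.] [   0  307   81   76 1122] [[472.4 -72.8]]
clock 1.6 at [ 459.6 -410.7  157.5] [ 3.141e+00 -1.000e-03 -5.770e-01] d(m) [ 0.0047 -0.023   0.0075] rot [ 0.    -0.001  0.043]
```

```bash
python3 -m crank '[[0.005,-0.023,0.03,0,0,0.043,0.3],[0.005,-0.023,0.075,0,0,0.043,0.3],[0.005,-0.023,0.1,0,0,0.043,0.3],[0.005,-0.023,0.1,0,0,0.043,0.3],[0.005,-0.023,0.1,0,0,0.043,0.3]]'; python3 - <<'E'
from h import *
f=cams.grab_frame("wrist"); report(f); cv2.imwrite("pics/w2.png",f["image"][:,:,::-1])
go(476,-394,23,-.62)
E
```

```text
clock: 2.1
eef_pos: [476.5, -393.9, 57.4]
tcp_rot: [-3.142, 0.0, -0.62]
contact_force: [-0.3, -0.1, 1.2]
opening: 0.698
grasp_force: 0.0
blue 2418 [325. 287.] z 16 rect 452.6 -376.2 109.6 17.2 mean [ 453.3 -376.8] axis 2.578
red 446 [ 13. 392.] z 16 rect 506.8 -163.1 23.9 19.9 mean [ 509.4 -160.1] axis -2.713
clock 2.15 at [ 477.1 -394.4   58.3] [ 3.141e+00 -2.000e-03 -6.200e-01] d(m) [-0.0012  0.0003  0.0353] rot [ 0.    -0.002 -0.   ]
```

View pics/w2.png

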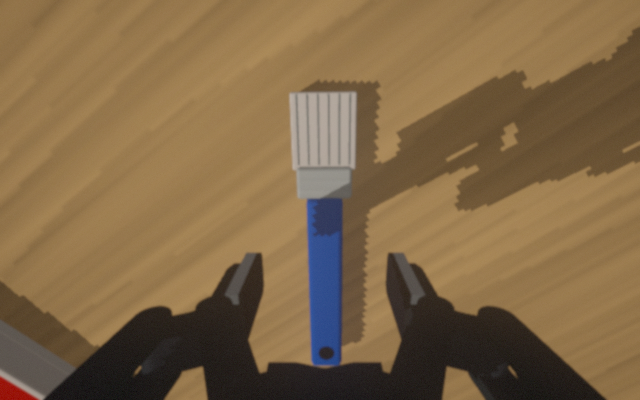

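The brush handle is centred between the fingers at x≈325 and parallel to the pads. I'll descend and grip.

```bash
python3 -m crank '[[0,0,0.02,0,0,0,0.3],[0,0,0.036,0,0,0,0.3],[0,0,0.036,0,0,0,0.3],[0,0,0.036,0,0,0,0.9],[0,0,0.036,0,0,0,0.9]]' 40;  python3 -m crank '[[0,0,0,0,0,0,0.9],[0,0,0,0,0,0,0.9],[0,0,0,0,0,0,0.9],[0,0,0,0,0,0,0.9]]' 40; python3 -c "
from h import *
go(530,39,100,.165)"
```

```text
clock: 2.65
eef_pos: [476.9, -394.0, 21.9]
tcp_rot: [3.142, -0.001, -0.62]
contact_force: [0.4, 0.2, 0.7]
opening: 0.375
grasp_force: 0.0
clock: 3.05
eef_pos: [477.0, -394.1, 22.0]
tcp_rot: [3.141, -0.002, -0.62]
contact_force: [-0.6, -0.4, 6.1]
opening: 0.219
grasp_force: 40.8
clock 3.05 at [ 477.  -394.1   22. ] [ 3.141e+00 -2.000e-03 -6.200e-01] d(m) [-0.2085 -0.3832 -0.0784] rot [ 0.001 -0.001 -0.785]
```

```bash
python3 -m crank '[[0,0,-0.02,0,0,0,0.9],[0,0,-0.05,0,0,0,0.9],[0,0,-0.09,0,0,0,0.9],[0,0,-0.13,0,0,0,0.9],[-0.018,-0.033,-0.13,0,0,-0.08,0.9]]'; python3 -m crank '[[-0.018,-0.033,0,0,0,-0.09,0.9],[-0.036,-0.066,0,0,0,-0.18,0.9],[-0.054,-0.099,0,0,0,-0.27,0.9],[-0.072,-0.132,0,0,0,-0.36,0.9],[-0.09,-0.165,0,0,0,-0.45,0.9]]'; python3 -c "
from h import *
go(530,30,150,.165)"
```

```text
clock: 3.55
eef_pos: [484.0, -361.1, 157.1]
tcp_rot: [3.139, -0.012, -0.542]
contact_force: [0.4, 0.8, -1.3]
opening: 0.223
grasp_force: 40.0
clock: 4.05
eef_pos: [488.5, -167.1, 151.2]
tcp_rot: [3.142, -0.0, -0.087]
contact_force: [1.3, -0.3, -1.0]
opening: 0.221
grasp_force: 40.0
clock 4.05 at [ 488.5 -167.1  151.2] [ 3.142 -0.    -0.087] d(m) [ 0.0242 -0.1999  0.0012] rot [ 0.    -0.    -0.252]
```

```bash
python3 -m crank '[[0.005,-0.04,0,0,0,-0.08,0.9],[0.01,-0.08,0,0,0,-0.16,0.9],[0.015,-0.12,0,0,0,-0.25,0.9],[0.018,-0.14,0,0,0,-0.25,0.9],[0.018,-0.14,0,0,0,-0.25,0.9]]'; python3 - <<'E'
from h import *
f=cams.grab_frame("wrist"); report(f,9); cv2.imwrite("pics/w3.png",f["image"][:,:,::-1])
go(530,30,150,.165)
E
```

```text
clock: 4.55
eef_pos: [519.8, -28.4, 151.2]
tcp_rot: [-3.141, -0.001, 0.162]
contact_force: [0.3, 0.0, -0.8]
opening: 0.22
grasp_force: 40.0
blue 583 [221. 230.] z 9 rect 464.9 57.2 88.7 12.2 mean [471.3  58.4] axis -2.892
blue 73 [338. 275.] z 9 rect 443.9 -53.1 18.5 8.6 mean [443.5 -53.3] axis -2.585
red 21144 [455. 149.] z 9 rect 558.3 -131.1 213.1 71.7 mean [ 571.9 -128.7] axis -2.984
clock 4.6 at [519.3 -29.7 151.1] [ 3.141 -0.     0.162] d(m) [ 0.0202 -0.0572  0.0011] rot [ 0.    -0.    -0.003]
```

View pics/w3.png

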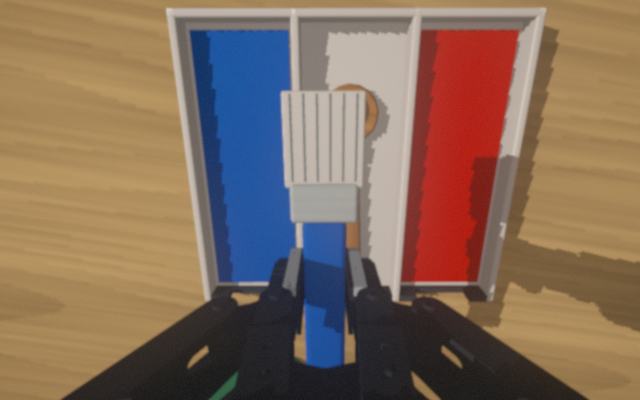

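The wrist view shows the brush held straight, with its head towards the plain end. The blue liner's corners are at (190,30), (290,30), (218,282) and (283,282, partly hidden). The dark notched end is at the bottom, and the red lane is on the right.

```bash
python3 - <<'E'
from h import *
f=cams.grab_frame("wrist")
print(cast(f,[(190,30),(290,30),(218,282)],9).round(1))
c=np.array([530.1,38.7]);u=np.array([np.cos(.163),np.sin(.163)]);v=np.array([-u[1],u[0]])
print(c+107.5*u+37*v,c+107.5*u-37*v,c-107.5*u+37*v)
go(531.5,38.9,60,.163)
E
```

```text
[[628.9  90.5]
 [641.   17.1]
 [417.4  56.6]]
[630.17074617  92.65457128] [642.17940453  19.63544964] [418.02059547  57.76455036]
clock 4.65 at [519.1 -30.6 151. ] [3.141 0.    0.161] d(m) [ 0.0234 -0.0667  0.091 ] rot [ 0.     0.    -0.002]
```

```bash
python3 -m crank '[[0.012,-0.033,0,0,0,0,0.9],[0.023,-0.066,0.0,0,0,0,0.9],[0.023,-0.066,0.04,0,0,0,0.9],[0.023,-0.066,0.08,0,0,0,0.9],[0.023,-0.066,0.09,0,0,0,0.9]]'; python3 -m crank '[[0,0,0,0,0,0,0.9],[0,0,0,0,0,0,0.9]]'; python3 -c "
from h import *
go(530.5,38,32,.163)"
```

```text
clock: 5.15
eef_pos: [528.8, 36.9, 57.8]
tcp_rot: [-3.141, 0.006, 0.159]
contact_force: [-1.6, 0.6, -0.8]
opening: 0.222
grasp_force: 40.0
clock: 5.35
eef_pos: [532.2, 37.4, 62.0]
tcp_rot: [3.141, -0.001, 0.158]
contact_force: [-0.1, 0.4, -0.9]
opening: 0.222
grasp_force: 39.9
clock 5.35 at [532.2  37.4  62. ] [ 3.141e+00 -1.000e-03  1.580e-01] d(m) [-0.0016 -0.0009  0.03  ] rot [ 0.    -0.001 -0.005]
```

```bash
python3 -m crank '[[0,-0.001,0.01,0,0,0,0.9],[0,-0.001,0.02,0,0,0,0.9],[0,-0.001,0.026,0,0,0,0.9],[0,-0.001,0.03,0,0,0,0.9],[0,-0.001,0.03,0,0,0,0.9]]'
```

```text
clock: 5.85
eef_pos: [531.3, 39.2, 30.8]
tcp_rot: [-3.142, 0.0, 0.16]
contact_force: [0.5, 0.0, 0.3]
opening: 0.218
grasp_force: 40.6
```

```bash
python3 -m crank '[[0,0,0,0,0,0,0.65],[0,0,0,0,0,0,0.6],[0,0,0,0,0,0,0.6],[0,0,0,0,0,0,0.6]]'
```

```text
clock: 6.25
eef_pos: [531.3, 39.1, 31.0]
tcp_rot: [3.142, -0.0, 0.16]
contact_force: [0.1, -0.2, -0.2]
opening: 0.402
grasp_force: 0.0
```

```bash
python3 -m crank '[[0,0,-0.02,0,0,0,0.6],[0,0,-0.06,0,0,0,0.5],[0,0,-0.11,0,0,0,0.4],[0,0,-0.16,0,0,0,0.3],[0,0,-0.17,0,0,0,0.3]]'; python3 - <<'E'
from h import *
print(r.sense()["qpos"].round(2))
f=cams.grab_frame("wrist"); report(f,25); cv2.imwrite("pics/w4.png",f["image"][:,:,::-1])
f=cams.grab_frame("scene");
go(490,376,180,2.396)
E
```

```text
clock: 6.75
eef_pos: [534.2, 39.3, 206.6]
tcp_rot: [3.141, -0.009, 0.16]
contact_force: [0.8, 0.2, -0.3]
opening: 0.699
grasp_force: 0.0
[0.07 0.26 1.87 0.   1.   1.48]
blue 164 [293.  89.] z 25 rect 616.3 81.5 24.6 10.9 mean [617.2  82. ] axis -2.798
blue 132 [337. 206.] z 25 rect 514.0 21.8 28.6 14.1 mean [514.6  23.7] axis -3.086
blue 95 [341. 226.] z 25 rect 492.9 15.8 22.4 15.2 mean [493.5  15.9] axis 2.612
blue 163 [334. 256.] z 25 rect 464.4 18.9 35.0 34.8 mean [459.2  17.4] axis 3.099
blue 93 [307. 265.] z 25 rect 444.9 41.5 25.2 13.3 mean [443.8  44.2] axis -2.9
red 13090 [494. 172.] z 25 rect 561.3 -123.1 202.0 65.5 mean [ 570.6 -121.7] axis -2.986
red 2685 [ 29. 124.] z 25 rect 545.9 323.4 55.7 51.8 mean [547.1 320.7] axis 2.967
clock 6.85 at [532.5  39.2 203. ] [ 3.141 -0.004  0.16 ] d(m) [ 0.0114 -0.3393  0.0229] rot [ 5.000e-03 -2.000e-03 -2.236e+00]
```

View pics/w4.png

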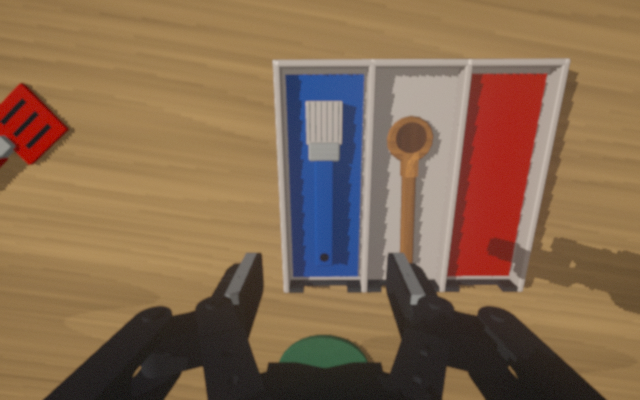

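The wrist view shows the brush lying straight in the blue lane, head (324,122) and handle end (324,258). The spoon is in place, and the spatula blade is at the left (35,125).

```bash
python3 -m crank '[[0.001,-0.03,0,0,0,-0.148,0.3],[0.002,-0.06,0,0,0,-0.296,0.3],[0.003,-0.09,0,0,0,-0.444,0.3],[0.004,-0.12,0,0,0,-0.592,0.3],[0.005,-0.15,0,0,0,-0.74,0.3]]'; python3 -c "
from h import *
go(490,376,170,2.396)"
```

```text
clock: 7.35
eef_pos: [510.9, 188.6, 198.4]
tcp_rot: [-3.14, 0.003, 0.906]
contact_force: [0.4, 0.3, 0.7]
opening: 0.702
grasp_force: 0.0
clock 7.35 at [510.9 188.6 198.4] [-3.14e+00  3.00e-03  9.06e-01] d(m) [ 0.1346 -0.132   0.0282] rot [-4.00e-03  1.00e-03 -1.49e+00]
```

```bash
python3 -m crank '[[0.02,-0.02,0,0,0,-0.148,0.3],[0.04,-0.04,0,0,0,-0.296,0.3],[0.06,-0.06,0.01,0,0,-0.444,0.3],[0.08,-0.08,0.01,0,0,-0.592,0.3],[0.1,-0.1,0.02,0,0,-0.74,0.3]]'; python3 -c "
from h import *
go(490,376,170,2.396)"
```

```text
clock: 7.85
eef_pos: [495.4, 329.3, 178.9]
tcp_rot: [-3.14, 0.001, 1.646]
contact_force: [0.8, 0.3, 1.1]
opening: 0.701
grasp_force: 0.0
clock 7.85 at [495.4 329.3 178.9] [-3.140e+00  1.000e-03  1.646e+00] d(m) [ 0.047  -0.0019  0.0088] rot [-0.002  0.    -0.75 ]
```

```bash
python3 -m crank '[[0.02,0,0,0,0,-0.15,0.3],[0.03,0,0,0,0,-0.3,0.3],[0.04,-0.0,0.005,0,0,-0.45,0.3],[0.043,-0.002,0.009,0,0,-0.6,0.3],[0.043,-0.002,0.009,0,0,-0.75,0.3]]';python3 -m crank '[[0,0,0,0,0,0,0.3],[0,0,0,0,0,0,0.3]]'; python3 - <<'E'
from h import *
print(r.sense()["qpos"].round(2))
f=cams.grab_frame("wrist"); report(f,16); report(f,5); cv2.imwrite("pics/w5.png",f["image"][:,:,::-1])
go(490,376,60,2.396)
E
```

```text
clock: 8.35
eef_pos: [489.6, 370.7, 168.3]
tcp_rot: [-3.137, -0.001, 2.396]
contact_force: [0.7, 0.2, -0.2]
opening: 0.699
grasp_force: 0.0
clock: 8.55
eef_pos: [490.6, 370.7, 170.2]
tcp_rot: [-3.139, -0.0, 2.385]
contact_force: [0.1, 0.4, -0.5]
opening: 0.698
grasp_force: 0.0
[ 0.64  0.42  1.72  0.    1.   -0.17]
red 378 [341.  95.] z 16 rect 442.4 435.3 45.5 16.3 mean [440.3 437.6] axis -0.682
red 378 [341.  95.] z 5 rect 442.8 435.7 47.3 16.9 mean [440.6 438.1] axis -0.682
clock 8.6 at [490.9 370.8 170.6] [-3.14  -0.     2.385] d(m) [0.0042 0.0034 0.1106] rot [-0.002 -0.    -0.011]
```

View pics/w5.png

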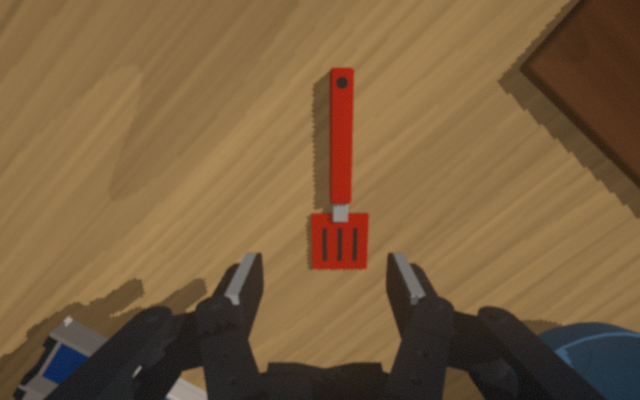

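The spatula's handle runs from (342,68) to (340,204), with the blade centred at about (340,241). I cast those points.

```bash
python3 - <<'E'
from h import *
f=cams.grab_frame("wrist")
a,b,=cast(f,[(342,68),(340.5,204)],16); c,=cast(f,[(340,269)],5)
d=b-a; L=np.linalg.norm(d); u=d/L; print(a,b,c,"len",L,"tot",np.linalg.norm(c-a),"yaw",np.arctan2(u[1],u[0]),"o",a+95*u,b-22*u,c-95*u)
o=(a+b)/2+36.5*u; print(o); go(*o,60,np.arctan2(u[1],u[0])+np.pi)
E
```

```text
[426.07858942 452.19593378] [510.44535584 373.67959663] [564.63242823 324.30316284] len 115.25001724399492 tot 188.55695985158775 yaw -0.7494956344986764 o [495.62168365 387.47531848] [494.34063928 388.6675286 ] [495.089334   389.02377814]
[494.98116147 388.07142354]
clock 8.65 at [491.1 370.9 171. ] [-3.14  -0.     2.386] d(m) [0.0089 0.0153 0.111 ] rot [-0.001 -0.    -0.006]
```

```bash
python3 -m crank '[[0.009,0.015,0.03,0,0,0,0.3],[0.009,0.015,0.075,0,0,-0.006,0.3],[0.009,0.015,0.111,0,0,-0.006,0.3],[0.009,0.015,0.111,0,0,-0.006,0.3],[0.009,0.015,0.111,0,0,-0.006,0.3]]';python3 - <<'E'
from h import *
f=cams.grab_frame("wrist"); cv2.imwrite("pics/w6.png",f["image"][:,:,::-1])
go(495,388.1,22.5,2.392)
E
```

```text
clock: 9.15
eef_pos: [494.9, 388.1, 61.0]
tcp_rot: [-3.14, -0.0, 2.394]
contact_force: [0.9, 0.4, 0.4]
opening: 0.698
grasp_force: 0.0
clock 9.2 at [495.8 388.8  62.3] [3.14  0.    2.394] d(m) [ 0.0001 -0.0011  0.0398] rot [0.001 0.    0.002]
```

View pics/w6.png

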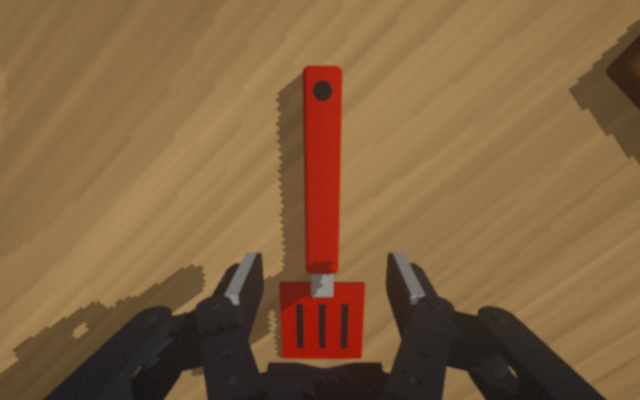

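The handle is centred between the fingers at x≈322. I'll descend and grip.

```bash
python3 -m crank '[[0,-0.001,0.02,0,0,0,0.3],[0,-0.001,0.039,0,0,0,0.3],[0,-0.001,0.039,0,0,0,0.3],[0,-0.001,0.039,0,0,0,0.9],[0,-0.001,0.039,0,0,0,0.9]]' 50;  python3 -m crank '[[0,0,0,0,0,0,0.9],[0,0,0,0,0,0,0.9],[0,0,0,0,0,0,0.9],[0,0,0,0,0,0,0.9]]' 50; python3 -m crank '[[0,0,-0.02,0,0,0,0.9],[0,0,-0.05,0,0,0,0.9],[0,0,-0.09,0,0,0,0.9],[0,0,-0.13,0,0,0,0.9],[0,0,-0.13,0,0,0,0.9]]'; python3 -c "
from h import *
go(560,-130,150,3.304)"
```

```text
clock: 9.7
eef_pos: [495.4, 388.4, 24.0]
tcp_rot: [3.139, 0.0, 2.395]
contact_force: [0.4, -0.8, 0.4]
opening: 0.368
grasp_force: 0.0
clock: 10.1
eef_pos: [495.3, 388.4, 23.8]
tcp_rot: [3.139, 0.0, 2.395]
contact_force: [-0.3, -0.5, 6.0]
opening: 0.219
grasp_force: 50.1
clock: 10.6
eef_pos: [497.3, 389.9, 158.7]
tcp_rot: [3.131, 0.002, 2.395]
contact_force: [0.6, 0.1, -1.0]
opening: 0.215
grasp_force: 49.2
clock 10.6 at [497.3 389.9 158.7] [3.131e+00 2.000e-03 2.395e+00] d(m) [-0.399  -0.3393  0.0059] rot [ 0.009  0.006 -0.909]
```

```bash
python3 -m crank '[[-0.036,-0.031,0,0,0,-0.09,0.9],[-0.072,-0.061,0,0,0,-0.18,0.9],[-0.108,-0.092,0,0,0,-0.27,0.9],[-0.144,-0.122,0,0,0,-0.36,0.9],[-0.18,-0.153,0,0,0,-0.45,0.9]]'; python3 -c "
from h import *
go(560,-130,150,3.304)"
```

```text
clock: 11.1
eef_pos: [522.5, 151.4, 152.0]
tcp_rot: [3.141, 0.0, 2.85]
contact_force: [0.5, -0.8, -0.7]
opening: 0.216
grasp_force: 49.2
clock 11.1 at [522.5 151.4 152. ] [3.141 0.    2.85 ] d(m) [-0.1169 -0.2587  0.002 ] rot [ 0.     0.    -0.454]
```

```bash
python3 -m crank '[[-0.018,-0.04,0,0,0,-0.09,0.9],[-0.036,-0.08,0,0,0,-0.18,0.9],[-0.054,-0.12,0,0,0,-0.27,0.9],[-0.072,-0.16,0,0,0,-0.36,0.9],[-0.09,-0.2,0,0,0,-0.454,0.9]]'; python3 -m crank '[[0,0,0,0,0,0,0.9],[0,0,0,0,0,0,0.9]]';python3 - <<'E'
from h import *
f=cams.grab_frame("wrist"); report(f,9); cv2.imwrite("pics/w7.png",f["image"][:,:,::-1])
go(558.5,-131.5,100,3.304)
E
```

```text
clock: 11.6
eef_pos: [550.3, -66.3, 152.0]
tcp_rot: [-3.142, 0.0, -2.98]
contact_force: [0.5, 0.2, -1.6]
opening: 0.215
grasp_force: 49.2
clock: 11.8
eef_pos: [550.2, -65.4, 151.8]
tcp_rot: [3.141, -0.0, -2.987]
contact_force: [0.0, 0.1, -0.7]
opening: 0.216
grasp_force: 49.3
blue 737 [436. 147.] z 9 rect 498.0 20.4 77.0 23.0 mean [496.4  20.9] axis 0.11
blue 80 [486. 123.] z 9 rect 469.2 55.7 23.6 5.6 mean [470.3  55.6] axis 0.156
blue 64 [480. 162.] z 9 rect 504.1 62.4 23.1 7.9 mean [501.7  61.1] axis 0.034
red 18927 [245. 167.] z 9 rect 558.0 -130.3 214.6 73.1 mean [ 541.  -133.9] axis 0.123
red 10686 [325. 184.] z 9 rect 556.1 -63.0 230.0 40.1 mean [546.2 -64.4] axis 0.153
red 1620 [324. 346.] z 9 rect 708.7 -39.0 62.3 60.1 mean [710.9 -38.7] axis 1.815
clock 11.85 at [550.1 -64.4 151.8] [ 3.141 -0.    -2.986] d(m) [ 0.0021 -0.0676  0.0517] rot [ 0.    -0.    -0.006]
```

View pics/w7.png

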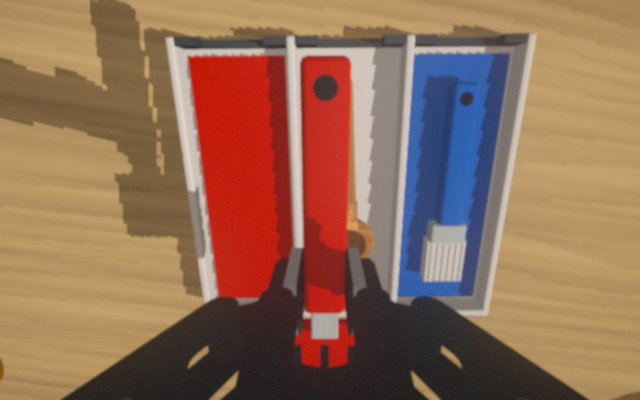

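The wrist view shows the spatula gripped straight, with its handle end (325,60) towards the dark end. The red lane is clear on the left (190–285 px) and the brush is still in place.

```bash
python3 -m crank '[[0.002,-0.034,0,0,0,-0.006,0.9],[0.002,-0.067,0,0,0,-0.006,0.9],[0.002,-0.067,0.04,0,0,-0.006,0.9],[0.002,-0.067,0.08,0,0,-0.006,0.9],[0.002,-0.067,0.09,0,0,-0.006,0.9]]'; python3 -m crank '[[0,0,0,0,0,0,0.9],[0,0,0,0,0,0,0.9]]'; python3 -c "
from h import *
go(558,-131,33.3,3.304)"
```

```text
clock: 12.35
eef_pos: [556.3, -129.0, 58.5]
tcp_rot: [3.139, -0.006, -2.977]
contact_force: [-0.4, -0.1, -0.7]
opening: 0.218
grasp_force: 49.3
clock: 12.55
eef_pos: [559.9, -130.3, 63.1]
tcp_rot: [-3.141, 0.001, -2.977]
contact_force: [0.6, -0.0, -0.5]
opening: 0.224
grasp_force: 49.3
clock 12.55 at [ 559.9 -130.3   63.1] [-3.141e+00  1.000e-03 -2.977e+00] d(m) [ 0.002  -0.0004  0.0298] rot [-0.     0.001  0.003]
```

```bash
python3 -m crank '[[0.002,0,0.01,0,0,0,0.9],[0.002,0,0.02,0,0,0,0.9],[0.002,0,0.026,0,0,0,0.9],[0.002,0,0.03,0,0,0,0.9],[0.002,0,0.03,0,0,0,0.9]]'
```

```text
clock: 13.05
eef_pos: [556.7, -131.2, 32.7]
tcp_rot: [3.141, -0.001, -2.978]
contact_force: [-4.4, 2.6, 14.3]
opening: 0.216
grasp_force: 51.1
```

```bash
python3 -m crank '[[0,0,0,0,0,0,0.65],[0,0,0,0,0,0,0.6],[0,0,0,0,0,0,0.6],[0,0,0,0,0,0,0.6]]'
```

```text
clock: 13.45
eef_pos: [557.0, -131.3, 31.7]
tcp_rot: [3.141, -0.0, -2.978]
contact_force: [0.2, 0.8, 0.2]
opening: 0.402
grasp_force: 0.0
```

```bash
python3 -m crank '[[0,0,-0.02,0,0,0,0.6],[0,0,-0.06,0,0,0,0.5],[0,0,-0.11,0,0,0,0.4],[0,0,-0.16,0,0,0,0.3],[0,0,-0.17,0,0,0,0.3]]';python3 -m crank '[[0,0,0,0,0,0,0.3],[0,0,0,0,0,0,0.3]]'; python3 - <<'E'
from h import *
f=cams.grab_frame("wrist"); cv2.imwrite("pics/w8.png",f["image"][:,:,::-1])
E
```

```text
clock: 13.95
eef_pos: [559.9, -132.0, 207.8]
tcp_rot: [-3.138, 0.008, -2.978]
contact_force: [1.6, -1.1, -0.7]
opening: 0.697
grasp_force: 0.0
clock: 14.15
eef_pos: [556.3, -131.1, 200.8]
tcp_rot: [3.141, -0.001, -2.978]
contact_force: [-0.6, -0.1, -1.0]
opening: 0.701
grasp_force: 0.0
```

View pics/w8.png

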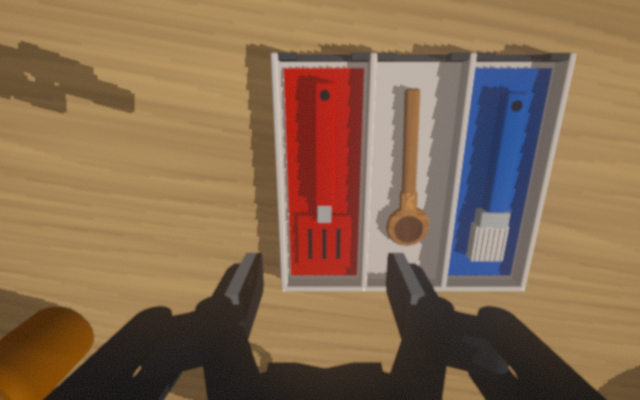

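The spatula lies straight and flat in the red lane, hole (325,95) and blade (323,240). The brush is in the blue lane, its head at (490,240), and the spoon hasn't moved.

```bash
python3 -c "
from rig import sign_off
print(sign_off())"
```

```text
the job is handed in; nothing more can be done
None
```

I put the brush in the blue lane and the spatula in the red lane, both flat with their handles at the notched end, left the spoon in its lane, and handed the job in at about 14 s; no verdict came back.

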